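# Complete a sample box with the matching tube and close its sliding cover

### The job

One bay of the white sample box is still empty. Slide the box's cover right back, take from the sloping rack the one sample tube that has the same length as the two already in the box, lay it in the empty bay without dropping it, and slide the cover fully home. Leave the other tubes, the ones in the box and everything else on the bench where they are.

Things in the scene. Friction and masses are not known exactly. Their poses are not given: they have to be found in the camera images.
- tube_rack: Fixed stainless rack, 250 mm wide (y), 165 mm deep (x), about 136 mm high, low end (its -x) towards the box's side of the bench. Origin: centre of its underside on the bench; z up. Carries four tubes side by side, axes at y = -90, -30, 30, 90 mm, each rising towards +x at 35 degrees to the horizontal. Nothing of the rack stands above the tubes' axes save the foot stop, by 1 mm.
- rack_foot (a point): Where the lanes begin, at the middle of the rack's width (rack x = -60, y = 0, z = 52 mm): the feet of all four tubes lie on the level line through this point along the rack's y, against a 4 mm foot stop. Each tube rests in two white V saddles, 8 mm thick, 14 and 76 mm up the slope from its foot; between them it is free all round.
- sample_box: Fixed white box, 198 mm (x) by 176 mm (y), 58 mm high, walls 5 mm, inner floor 6 mm above the bench. Origin: centre of its underside; z up. Tubes lie along its y in three bays at x = -54, 0, 54 mm, each from y = -51 to 83 mm, no walls between them. The cover slides out over the lower -y end. Under that end is a narrow walled pocket of desiccant capsules, not used.
- cover (a joint): Slide of the grey flat cover of the sample box, in m: 0 = fully home (shut against the +y wall), 0.137 = right back (moved to the box's -y, bays all uncovered). It stays where it is left; about 2 N of friction. Cover underside 48 mm, top 53 mm above the bench; it passes 4 mm over seated tubes. It starts partly open.
- cover_ridge (a point): Middle of the grip ridge on top of the cover: a bar 90 mm long (box x), 12 mm thick (box y), from the cover's top at 53 mm to 76 mm above the bench; this point is 65 mm above the bench. It moves with the cover; with the cover home it is at y = -40 mm in the box.
- bay_mid (a point): The empty bay (any of the three): the middle of the axis of a tube seated there, at y = 16 mm in the box, 30 mm above the bench (tube top 44 mm). Each bay has two white V saddles, 8 mm thick, 36 mm either side of this point along the box's y; between them there is free room down to the floor. A seated tube lies level and has 7 mm of play at each end.
- tube_a: Sample tube in the rack, 84 mm long, diameter 28 mm, aluminium with a white screw cap at one end of the same diameter. Origin: centre of the flat foot; x along the tube's axis to the cap (up the slope). The place in the rack of tubes a to d varies.
- tube_b: Like tube_a, 102 mm long.
- tube_c: Like tube_a, 120 mm long: the same size as the two in the box. About 0.1 kg.
- tube_c_mid (a point): Middle of tube_c, on its axis 60 mm from the foot; x along the tube's axis to the cap.
- tube_d: Like tube_a, 140 mm long.
- tube_e: One of the two tubes already in the box, 120 mm long, diameter 28 mm. Origin: centre of its flat foot; x along its axis, the box's y.
- tube_f: The other tube in the box, as tube_e.
- reagent_bottle: White reagent bottle with a blue screw cap, diameter 64 mm, 195 mm high, standing between rack and box. Origin: centre of its underside (as for the next two).
- beaker: Open beaker, diameter 64 mm, 85 mm high.
- seed_jar: Jar, diameter 68 mm, 100 mm high.
- scoop: Steel scoop lying flat: open pan 85 x 52 x 24 mm from x = 12 to 98 mm, handle 16 mm thick back to x = -83 mm. Origin on the bench.
Mind the look-alikes: they are no part of the job. Leave any pink look-alike of the tube_c alone.

How it is judged:
On the way, in this order (a step that is already met when the one before it is completed fails the run):
1. the cover is slid right back (value of joint cover above 0.125 m), for 0.2 s.
2. the matching tube lies in the empty bay, let go, with the cover still back (distance between tube_c_mid and bay_mid below 0.012 m and angle between the x axis of tube_c and the y axis of sample_box, either way round below 0.1 rad and contact force between the fingers and tube_c below 0.1 N and value of joint cover above 0.1 m), for 0.2 s.
At the end, for the whole second after the job is handed in: The cover is fully home (within 4 mm), tube_c (120 mm) lies at rest on the saddles of the bay that was empty (middle within 10 mm horizontally and 4 mm in height, axis within 0.08 rad of the box's y), and the other five tubes are within 15 mm of where they started (value of joint cover below 0.004 m and horizontal distance between tube_c_mid and bay_mid below 0.01 m and z of tube_c_mid in the frame of bay_mid between -0.004 and 0.004 m and angle between the x axis of tube_c and the y axis of sample_box, either way round below 0.08 rad and linear speed of tube_c below 0.02 m/s and distance of each of tube_a, tube_b, tube_d, tube_e, tube_f from where it was at the start of the episode below 0.015 m); the robot touches nothing.
It fails at once if the matching tube is let go while still more than 15 mm above its seat in the box (contact force between the fingers and tube_c below 0.01 N and horizontal distance between tube_c_mid and sample_box below 0.12 m and z of tube_c_mid in the frame of bay_mid above 0.015 m).
It fails at once if a wrong tube is taken out of the rack (distance of any of tube_a, tube_b, tube_d from where it was at the start of the episode above 0.03 m).
It fails at once if a tube already in the box is taken out or pushed along (distance of any of tube_e, tube_f from where it was at the start of the episode above 0.03 m).
It fails at once if a bystander is moved more than 30 mm or knocked over (distance of any of reagent_bottle, beaker, seed_jar, scoop from where it was at the start of the episode above 0.03 m or angle between any of reagent_bottle, beaker, seed_jar's own z axis and vertical above 0.5 rad).
It also fails if it takes over 72 s, if anything falls off the work surface, if the arm or the gripper's body presses on something with over 40 N, if the wrist force passes 120 N, or if a joint passes its speed limit or range.

### The arm

A 7-joint arm with a two-finger parallel gripper is mounted at the origin on the work surface. World frame = base frame: x ahead of the robot, y to its left, z up, the work surface at z = 0. Lengths are in m, angles in rad, forces in N, time in s.
With the tool pointing down it reaches from about 0.35 to 0.9 m from the base axis. Payload 8.1 kg.
Tool frame: the origin (TCP) lies midway between the tips of the shut fingers; the grasp point (between the pads) lies 19 mm behind it; z points along the fingers, y is the line along which they close (so a half turn about z gives the same grasp; the last joint's range is limited). The gripper opens to 85 mm and grips with 20 to 120 N. Pads are 22 mm wide; open, the fingers measure 114 mm over their backs; the gripper's body (76 mm by 85 mm) begins 54 mm behind the grasp point. The pads swing forward as they close: fully open they stand 13 mm farther back than shut.
Start: joints at [-1.232, 0.434, 0.025, 1.573, -0.012, 1.134, -0.075], TCP at [0.267, 0.565, 0.231] pointing down, gripper open.
Joint ranges: [-2.62, 2.62], [-0.44, 2.09], [-1.27, 1.32], [0.08, 2.57], [-1.32, 4.46], [0.12, 2], [-2.74, 2.74]. Speed limits (rad/s): [2.22, 2.22, 3.01, 3.01, 3.14, 3.14, 3.14].

### API

Orientations are given as a rotation vector (axis times angle).
In Python, from station import bot gives the robot as it stands.
- The arm moves only by the shell command python3 -m jog 'ROWS' [FORCE]. ROWS is JSON, a list of rows, each a list of 7 numbers: the opening, from -1 (shut) to 1 (fully open), then the shift along the tool's x, y, z in mm, then the turn, a rotation vector about the tool's x, y, z in units of 5 degrees (1.0 is 5 degrees). A call has 1 to 8 rows; each row shifts and turns the commanded pose from where the row before left it, along the tool's axes as they then stand; what a row does not reach is not made up. A row lasts 1/8 s, in which the tool goes at most 62.5 mm and 10.7 degrees, less where a joint would pass 70% of its speed; a pose out of reach is approached as far as the arm can. A call with a gripper value outside its range is refused whole. The fingers move at their own pace and stop on an object; FORCE is the grip in N (left out, the last holds). Time passes only in rows, so rows that do not move let the fingers close. It gives the time, the measured TCP pose, the force, the opening and the grip force at its end, in the units of the state.
- bot.get_obs(): the state, without advancing time (a new reading comes with each control period).
- bot.get_image(name): name is "side" or "top"; returns a dict with "img" (480x640x3 uint8, red, green, blue), "mtx" (3x3 intrinsics, pixels), "dist" ([k1, k2, p1, p2, k3] as OpenCV has them; the pictures are not rectified), "extrinsics" (4x4, takes a point from world to camera coordinates). Camera axes: x right, y up, looking along -z (the intrinsics and any distortion apply to the point x, -y, -z); pixel columns grow to the right and rows downward; lengths in m; the calibration is good to about 2 mm. A picture is of the moment at which its call begins. There is no depth.
- bot.hand_in(): hands the job in; it is judged then, once.
The state is a dict: "time": time; "joint_positions": joint angles; "dq": joint speeds; "joint_torque": joint torques, N m; "tool_pos": TCP position; "eef_rot": TCP orientation; "force": force on the tool from outside, world axes, zero at the start; "torque": the same for the moment, N m; "gripper_width": opening from 0.0 (shut) to 1.0 (fully open); "grasp_force": force on a finger pad.
Only numpy, scipy, OpenCV 4.12 (cv2) and the standard library are available. Lean on these libraries where they do the work, as an engineer would, in place of code of your own. Each camera call takes 0.05 s, during which the arm holds its last target. There are 200 camera calls.

## Working session

There is one attempt and no reset: what is moved stays moved. The work goes in short steps, Python scripts to look and compute and a shell command to move; the robot and the scene stay as the last step left them, time stands still between calls to the robot, and variables do not carry over. Pictures are saved under pics/ and viewed, at most 10 in all, crops included, and the job is handed in when it is done.

```bash
ls; mkdir -p pics; cat > h.py <<'E'
import numpy as np, cv2
from station import bot
def cap(n):
    d=bot.get_image(n); return d
def proj(d,P):
    P=np.atleast_2d(P).astype(float); E=np.array(d["extrinsics"]); c=P@E[:3,:3].T+E[:3,3]
    c=c*[1,-1,-1]
    return cv2.projectPoints(c.reshape(-1,1,3),np.zeros(3),np.zeros(3),np.array(d["mtx"]),np.array(d["dist"]))[0].reshape(-1,2)
def ray(d,uv):
    uv=np.atleast_2d(uv).astype(float).reshape(-1,1,2)
    n=cv2.undistortPoints(uv,np.array(d["mtx"]),np.array(d["dist"])).reshape(-1,2)
    E=np.array(d["extrinsics"]);R=E[:3,:3]
    v=np.c_[n[:,0],-n[:,1],-np.ones(len(n))]@R
    return -R.T@E[:3,3], v
def onz(d,uv,z):
    o,v=ray(d,uv); return o+v*((z-o[2])/v[:,2])[:,None]
E
python3 - <<'E'
from h import *
for n in("top","side"):
    d=cap(n);cv2.imwrite(f"pics/{n}0.png",d["img"][...,::-1]);o,_=ray(d,[320,240]);print(n,o.round(3),np.round(d["dist"],3))
    import pickle;pickle.dump(d,open(f"{n}0.pkl","wb"))
o=bot.get_obs();print(o)
E
```

```text
pics
top [0.381 0.042 1.256] [-0.053  0.     0.     0.     0.   ]
side [-0.015 -0.718  1.006] [-0.146  0.     0.     0.     0.   ]
{'time': 0.1, 'joint_positions': array([-1.23160622,  0.43515148,  0.02497975,  1.57397841, -0.01161007,
        1.13401475, -0.07513886]), 'dq': array([ 0.00147863, -0.00220645, -0.0002141 , -0.00270089,  0.00108716,
       -0.00042676,  0.00069508]), 'joint_torque': array([ 4.14615250e-03, -6.71759748e+01,  1.02878183e+00, -3.16903782e+01,
        1.58450415e-02,  7.25027290e-03, -5.83519204e-05]), 'tool_pos': array([0.26708107, 0.56456867, 0.23061637]), 'eef_rot': array([-6.88471536e-01, -3.06503223e+00,  2.18980343e-03]), 'force': array([ 0.08079808, -0.01658407,  0.88504329]), 'torque': array([ 0.0589943 , -0.02220257,  0.02464479]), 'grasp_force': 0.0, 'gripper_width': 1.0005868129924687}
```

View pics/top0.png

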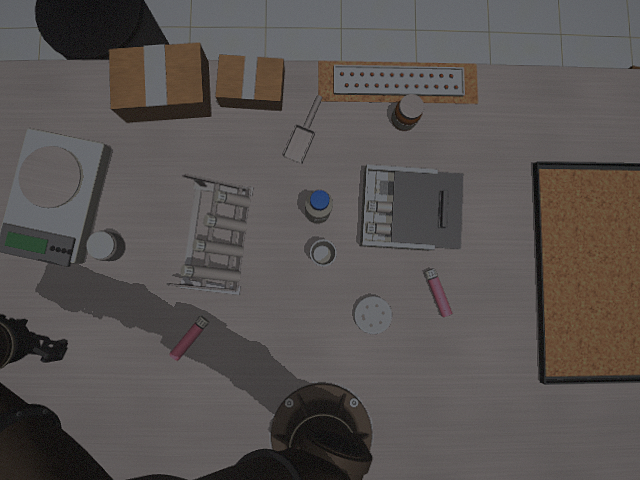

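View pics/side0.png

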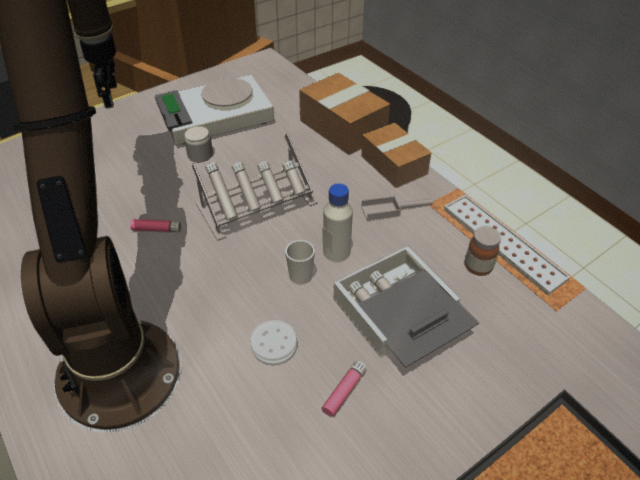

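The top view shows the rack around px (215,240), with its caps towards the left (+y). The box is at (410,208) with its cover to the right. Two tubes show at rows 207 and 229, so the upper bay looks empty. I'll enlarge the rack and box next.

```bash
python3 - <<'E'
from h import *
import pickle
d=pickle.load(open("top0.pkl","rb"));im=d["img"][...,::-1]
a=cv2.resize(im[165:305,160:265],None,fx=4,fy=4,interpolation=3)
b=cv2.resize(im[155:260,350:475],None,fx=3.2,fy=3.2,interpolation=3)
c=np.zeros((600,800,3),np.uint8)
c[:560,:390]=a[:560,:390]; c[:b.shape[0],400:400+b.shape[1]]=b[:, :400]
cv2.imwrite("pics/z0.png",np.clip(c*2.0,0,255).astype(np.uint8))
d=pickle.load(open("side0.pkl","rb"));im=d["img"][...,::-1]
c=cv2.resize(im[130:250,180:325],None,fx=5,fy=5,interpolation=3)
cv2.imwrite("pics/z1.png",np.clip(c*1.5,0,255).astype(np.uint8))
E
```

```text
(no output)
```

View pics/z0.png

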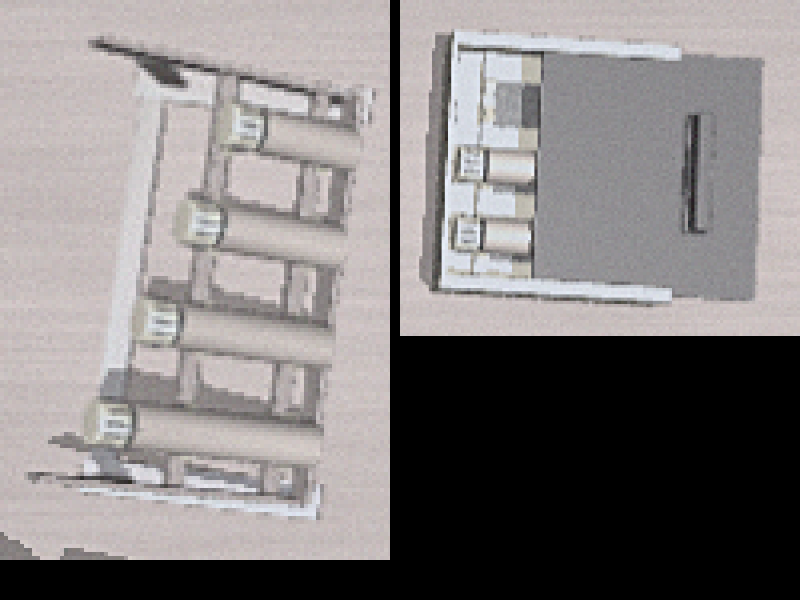

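View pics/z1.png

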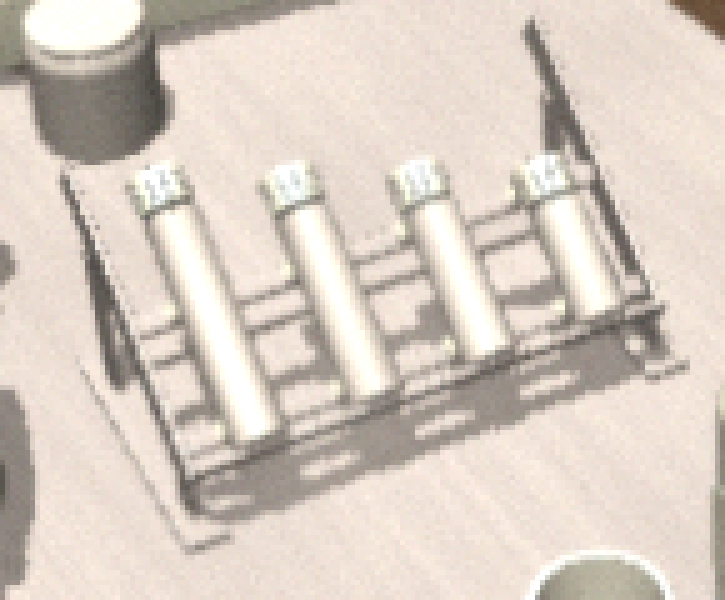

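The order from the robot side outward is d, c, b, a, with lengths falling steadily. tube_c is therefore the second from the bottom: in the top view its cap is near (199,246) and its foot near (243,251). The empty bay is the upper one (box +x), with a bare saddle near (388,182). Next I measure edges.

```bash
python3 - <<'E'
from h import *
import pickle
t=pickle.load(open("top0.pkl","rb"));s=pickle.load(open("side0.pkl","rb"))
g=cv2.cvtColor(t["img"],cv2.COLOR_RGB2GRAY).astype(float)
gb=cv2.GaussianBlur(g,(0,0),.7)
def edge(c0,c1,fix,vert,sign):  # strongest signed gradient along line, subpixel
    p=gb[fix,c0:c1] if not vert else gb[c0:c1,fix]
    k=sign*np.gradient(p);i=int(np.argmax(k));
    if 0<i<len(k)-1:
        den=k[i-1]-2*k[i]+k[i+1]; i=i+.5*(k[i-1]-k[i+1])/den if den else i
    return c0+i
def fit(pts): 
    return cv2.fitLine(np.float32(pts),cv2.DIST_HUBER,0,.01,.01).ravel()
def inter(a,b):
    r=np.linalg.solve(np.c_[a[:2],-b[:2]],b[2:]-a[2:]);return a[2:]+a[:2]*r[0]
L=fit([(edge(355,371,r,0,1),r) for r in range(168,243)])
T=fit([(c,edge(160,172,c,1,1)) for c in range(370,430)])
B=fit([(c,edge(241,254,c,1,-1)) for c in range(368,425)])
tl,bl=inter(L,T),inter(L,B);print("corners px",tl,bl)
P=onz(t,[tl,bl],.058);print(P,np.linalg.norm(P[0]-P[1]))
ex=(P[0]-P[1])/np.linalg.norm(P[0]-P[1]);ey=np.array([-ex[1],ex[0],0]);yaw=np.arctan2(ex[1],ex[0])
O=(P[0]+P[1])/2-ey*.088;O[2]=0;print("box O",O,"yaw",np.degrees(yaw))
for ln,z in((T,.058),(B,.058)):
    q=onz(t,[ln[2:]-30*ln[:2],ln[2:]+30*ln[:2]],z);v=q[0]-q[1];print("wall dir",np.degrees(np.arctan2(v[1],v[0])%np.pi)-90)
# cover +y edge at top z .053 and -y edge; ridge
ce=[(edge(388,400,r,0,-1),r) for r in (180,181,182,183,207,208,228,229)]
cr=[(edge(455,472,r,0,1),r) for r in range(180,240,5)]
for n,q,z in(("cov+y",ce,.053),("cov-y",cr,.053)):
    w=onz(t,q,z)-O;print(n,np.median(w@ey), np.std(w@ey))
rd=(gb[185:232,432:452]<np.median(gb[185:232,432:452])-12);yy,xx=np.nonzero(rd);m=(xx.mean()+432,yy.mean()+185)
w=onz(t,m,.07)-O;print("ridge dark",m,w@ex,w@ey)
# rack : feet
feet=[]
for r,c in((202,250),(226,246),(251,243),(275,240)):
    e=np.median([edge(c-5,c+6,q,0,-1) for q in range(r-2,r+3)])
    # lateral centre at several columns
    feet.append((e,r))
print("feet",feet)
C=[]
for r,c in((202,235),(226,230),(250,225),(274,215)):
    for cc in (c,c+9):
        up=edge(r-10,r-1,cc,1,1);dn=edge(r+2,r+12,cc,1,-1);C.append((cc,(up+dn)/2,dn-up))
print(np.round(C,2).tolist())
F=onz(t,feet,.0635);print(F)
for q,z in(((250,202),.0635),((188,276),.12)):print(onz(t,q,z))
# label px in side view: feet lower edges (from crop)
E
```

```text
corners px [366.02908 166.0578 ] [362.1039  244.14531]
[[ 0.65202874 -0.1081764   0.058     ]
 [ 0.46101704 -0.09725976  0.058     ]] 0.1913233937447624
box O [ 0.55150174 -0.19057471  0.        ] yaw -3.2709894738742555
wall dir -1.1534123550386965
wall dir -3.399870380241765
cov+y 0.02133874710738741 0.005321721200193587
cov-y -0.15350260542449656 0.0005483000629955713
ridge dark (np.float64(440.7682926829268), np.float64(208.4207317073171)) [0.00115419] [-0.09650316]
feet [(np.float64(249.0350924045518), 202), (np.float64(243.86161858739922), 226), (np.float64(241.5662199810204), 251), (np.float64(238.90184813176896), 275)]
[[235.0, 199.78, 8.44], [244.0, 201.44, 8.3], [230.0, 228.18, 16.6], [239.0, 225.91, 7.88], [225.0, 248.43, 7.15], [234.0, 250.16, 7.59], [215.0, 275.62, 12.6], [224.0, 274.53, 8.14]]
[[0.56100624 0.17466678 0.0635    ]
 [0.50307217 0.18618355 0.0635    ]
 [0.44329853 0.19077086 0.0635    ]
 [0.38638007 0.19627254 0.0635    ]]
[[0.56101718 0.17235435 0.0635    ]]
[[0.38344587 0.30371263 0.12      ]]
```

```bash
cat > ov.py <<'E'
from h import *
import pickle,sys
def fr(x,y,yaw,P):
    c,s=np.cos(np.radians(yaw)),np.sin(np.radians(yaw));P=np.array(P,float)/1000
    return np.c_[x+c*P[:,0]-s*P[:,1],y+s*P[:,0]+c*P[:,1],P[:,2]]
def tube(L,y):
    a=np.radians(35);u=np.array([np.cos(a),0,np.sin(a)]);n=np.array([-u[2],0,u[0]]);w=np.array([0,1,0]);f=np.array([-60,y,52])
    R=[]
    for q in(0,L):
        R.append([f+q*u+14*(np.cos(k)*n+np.sin(k)*w) for k in np.linspace(0,2*np.pi,25)])
    return R
def run(box,rack,cover,out,crops=((" top",165,305,160,265),("top",155,260,350,475),("side",130,250,180,325),("side",240,370,325,480)),pk="0"):
    tiles=[]
    for n,a,b,c,e in crops:
        n=n.strip();d=pickle.load(open(n+pk+".pkl","rb"));im=np.clip(d["img"][...,::-1]*1.6,0,255).astype(np.uint8)
        z=min(400/(e-c),300/(b-a))
        t=cv2.resize(im[a:b,c:e],None,fx=z,fy=z,interpolation=3)
        def dr(P,col,closed=True):
            p=(proj(d,P)-[c,a]+.5)*z;cv2.polylines(t,[np.int32(p*16)],closed,col,1,16,4)
        for L,y in((140,90),(120,30),(102,-30),(84,-90)):
            for r in tube(L,y):dr(fr(*rack,r),(0,0,255) if L==120 else (255,0,0))
        dr(fr(*box,[(99,88,58),(-99,88,58),(-99,-88,58),(99,-88,58)]),(0,0,255))
        yo=-40-cover
        dr(fr(*box,[(45,yo+6,76),(-45,yo+6,76),(-45,yo-6,76),(45,yo-6,76)]),(0,200,0))
        for x in(-54,0,54):dr(fr(*box,[(x,76,30),(x,-44,30)]),(255,0,0),False)
        T=np.zeros((300,400,3),np.uint8);T[:t.shape[0],:t.shape[1]]=t[:300,:400];tiles.append(T)
    cv2.imwrite(out,np.vstack([np.hstack(tiles[:2]),np.hstack(tiles[2:])]))
E
python3 -c "
from ov import *
run((.5575,-.1905,-3.3),(.4817,.2545,83),57,'pics/o1.png')"
```

```text
(no output)
```

View pics/o1.png

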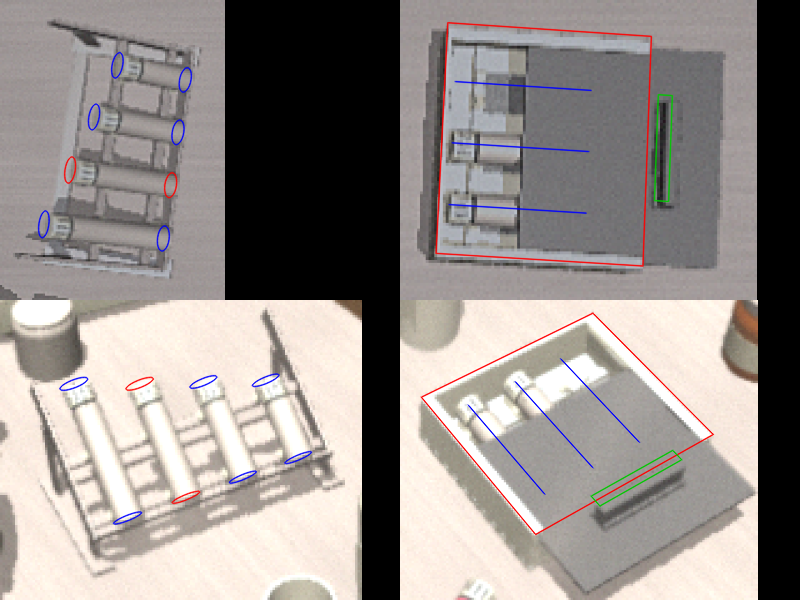

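The overlay fits both views to within a few mm, so I'm starting. First lift, shut the gripper and turn.

```bash
python3 -m jog '[[-1,0,0,-7,0,0,1.7],[-1,0,0,-7,0,0,1.7],[-1,0,0,-7,0,0,1.7],[-1,0,0,-7,0,0,1.7],[-1,0,0,-7,0,0,1.7],[-1,0,0,-7,0,0,1.7],[-1,0,0,-7,0,0,1.7],[-1,0,0,-7,0,0,1.7]]' 40
cat > go.py <<'E'
# python3 go.py x y z [yaw of tool y deg] [tilt deg]: remaining move in tool axes (mm) and turn (5deg units)
from h import *
import sys
from scipy.spatial.transform import Rotation as R
def target(yaw,tilt=0):  # tool y at world yaw, tool z down, then tilted about tool y
    c,s=np.cos(np.radians(yaw)),np.sin(np.radians(yaw));y=np.array([c,s,0]);z=np.array([0,0,-1]);x=np.cross(y,z)
    return R.from_matrix(np.c_[x,y,z])*R.from_rotvec([0,np.radians(tilt),0])
if __name__=="__main__":
    a=list(map(float,sys.argv[1:]));o=bot.get_obs();r=R.from_rotvec(o["eef_rot"])
    d=np.array(a[:3])-o["tool_pos"];print("t",o["time"],"tcp",o["tool_pos"].round(4),"shift",(r.inv().apply(d)*1000).round(1),"F",o["force"].round(1),"w",round(o["gripper_width"],3),"g",o["grasp_force"])
    if len(a)>3:
        T=target(a[3],a[4] if len(a)>4 else 0);print("turn",(np.degrees((r.inv()*T).as_rotvec())/5).round(2),"shift in target axes",(T.inv().apply(d)*1000).round(1))
E
python3 go.py .554 -.25 .28 -3.3
```

```text
time: 1.1
tool_pos: [0.2671, 0.5647, 0.2871]
eef_rot: [2.29, 2.15, -0.001]
force: [0.4, 0.8, -0.7]
gripper_width: -0.006
grasp_force: 0.0
t 1.1 tcp [0.2671 0.5647 0.2871] shift [-795.1  337.4    7.7] F [ 0.4  0.8 -0.7] w -0.006 g 0.0
turn [-0.    0.01 -0.06] shift in target axes [-796.9  333.3    7.1]
```

```bash
python3 -m jog '[[-1,-57,23.8,0,0,0,0],[-1,-57,23.8,0,0,0,0],[-1,-57,23.8,0,0,0,0],[-1,-57,23.8,0,0,0,0],[-1,-57,23.8,0,0,0,0],[-1,-57,23.8,0,0,0,0],[-1,-57,23.8,0,0,0,0],[-1,-57,23.8,0,0,0,0]]' && python3 -m jog '[[-1,-57,23.8,0,0,0,0],[-1,-57,23.8,0,0,0,0],[-1,-57,23.8,0,0,0,0],[-1,-57,23.8,0,0,0,0],[-1,-57,23.8,0,0,0,0],[-1,0,0,0,0,0,0]]'; python3 go.py .554 -.25 .062 -3.3
```

```text
time: 2.1
tool_pos: [0.4311, 0.0968, 0.2873]
eef_rot: [-2.284, -2.156, -0.001]
force: [1.1, 0.2, 0.5]
gripper_width: 0.0
grasp_force: 0.0
time: 2.85
tool_pos: [0.5326, -0.1987, 0.2869]
eef_rot: [2.292, 2.145, -0.005]
force: [0.3, -0.0, -0.1]
gripper_width: 0.0
grasp_force: 0.0
t 2.85 tcp [ 0.5326 -0.1987  0.2869] shift [-49.   25.  225.1] F [ 0.3 -0.  -0.1] w 0.0 g 0.0
turn [-0.01  0.04 -0.1 ] shift in target axes [-50.   24.4 224.9]
```

```bash
python3 -m jog '[[-1,-25,12,45,0,0,0],[-1,-25,13,45,0,0,-0.1],[-1,0,0,45,0,0,0],[-1,0,0,45,0,0,0],[-1,0,0,35,0,0,0],[-1,0,0,10,0,0,0],[-1,0,0,0,0,0,0]]'; python3 go.py .5485 -.3472 .062 -3.3
python3 - <<'E'
from h import *
a=[]
for n,r in(("top",(150,270,350,510)),("side",(200,390,300,500))):
    d=cap(n);o=bot.get_obs()["tool_pos"];p=proj(d,o)[0];im=np.clip(d["img"][...,::-1]*1.6,0,255).astype(np.uint8);cv2.circle(im,tuple(np.int32(p)),2,(0,0,255),-1)
    c=im[r[0]:r[1],r[2]:r[3]];a.append(cv2.resize(c,(400,int(400*c.shape[0]/c.shape[1])),interpolation=3))
H=max(x.shape[0] for x in a);cv2.imwrite("pics/p1.png",np.hstack([np.pad(x,((0,H-x.shape[0]),(0,0),(0,0))) for x in a]))
E
```

```text
time: 3.72
tool_pos: [0.5554, -0.2436, 0.0625]
eef_rot: [-2.274, -2.166, 0.0]
force: [1.1, 0.4, 0.2]
gripper_width: 0.001
grasp_force: 0.0
t 3.725 tcp [ 0.5554 -0.2436  0.0625] shift [-103.8   -1.8    0.4] F [1.1 0.4 0.2] w 0.001 g 0.0
turn [-0.01 -0.    0.1 ] shift in target axes [-103.9   -0.9    0.5]
```

View pics/p1.png

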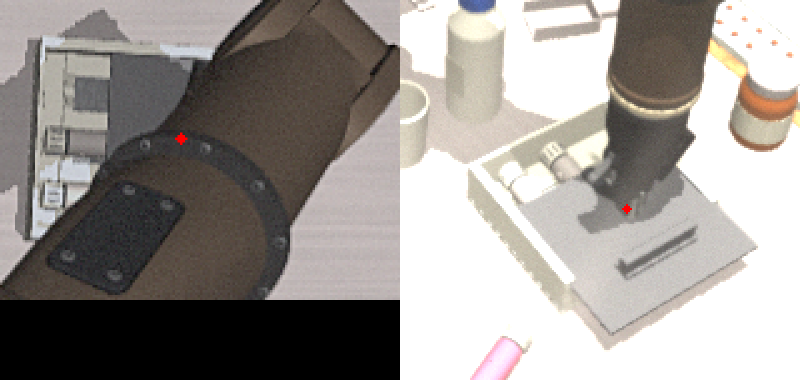

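In the side tile, the shut fingers stand on the bay side of the ridge (tip at 627,209; ridge centre about 657,248), clear above the cover. Now I push it back.

```bash
python3 -m jog '[[-1,-14,0,0,0,0,0],[-1,-14,0,0,0,0,0],[-1,-14,0,0,0,0,0],[-1,-14,0,0,0,0,0],[-1,-14,0,0,0,0,0],[-1,-14,0,0,0,0,0],[-1,-11,0,0,0,0,0],[-1,0,0,0,0,0,0]]'; python3 go.py .5485 -.3472 .062 -3.3
```

```text
time: 4.82
tool_pos: [0.5502, -0.3406, 0.0623]
eef_rot: [2.276, 2.164, -0.001]
force: [0.4, -0.1, 0.0]
gripper_width: -0.0
grasp_force: 0.0
t 4.825 tcp [ 0.5502 -0.3406  0.0623] shift [-6.6 -1.4  0.3] F [ 0.4 -0.1  0. ] w -0.0 g 0.0
turn [0.   0.02 0.08] shift in target axes [-6.6 -1.3  0.3]
```

```bash
python3 -m jog '[[-1,-3,0,0,0,0,0],[-1,-3,0,0,0,0,0]]'; python3 -m jog '[[-1,-2,0,0,0,0,0],[-1,-2,0,0,0,0,0]]'; python3 - <<'E'
from h import *
d=cap("side");im=np.clip(d["img"][...,::-1]*1.6,0,255).astype(np.uint8);r=(220,400,310,510)
import pickle;pickle.dump(d,open("side1.pkl","wb"))
cv2.imwrite("pics/p2.png",cv2.resize(im[r[0]:r[1],r[2]:r[3]],None,fx=3,fy=3,interpolation=3))
E
```

```text
time: 5.08
tool_pos: [0.5505, -0.3442, 0.0622]
eef_rot: [-2.274, -2.167, -0.001]
force: [0.3, 2.2, 0.3]
gripper_width: -0.001
grasp_force: 1.1
time: 5.32
tool_pos: [0.5503, -0.3486, 0.0622]
eef_rot: [-2.275, -2.166, -0.0]
force: [0.1, 3.1, -0.1]
gripper_width: 0.004
grasp_force: 1.0
```

View pics/p2.png

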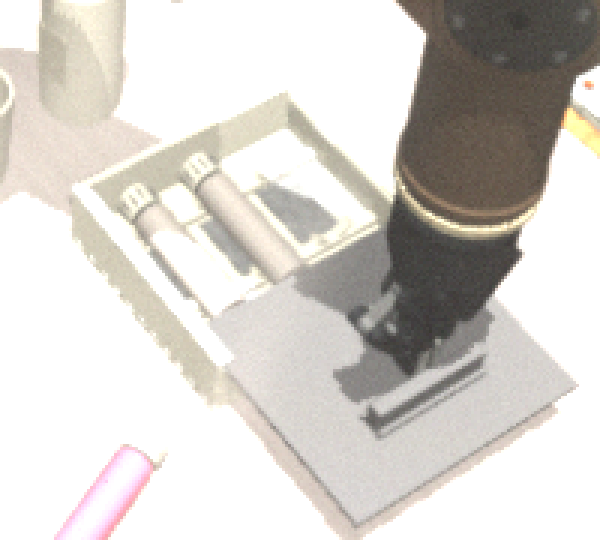

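The cover is almost fully back, with the whole empty bay visible at upper right. I push on to the stop, watching the force.

```bash
for i in 1; do python3 -m jog '[[-1,-2,0,0,0,0,0],[-1,-2,0,0,0,0,0]]'; done; python3 -m jog '[[-1,-2,0,0,0,0,0],[-1,0,0,0,0,0,0]]'
```

```text
time: 5.62
tool_pos: [0.5502, -0.3496, 0.0621]
eef_rot: [-2.27, -2.165, -0.005]
force: [-2.6, 16.1, 10.0]
gripper_width: -0.0
grasp_force: 7.6
time: 5.88
tool_pos: [0.5503, -0.3497, 0.0621]
eef_rot: [-2.267, -2.165, -0.008]
force: [-2.2, 17.0, 10.7]
gripper_width: -0.001
grasp_force: 8.6
```

```bash
python3 -m jog '[[-1,20,0,0,0,0,0],[-1,15,0,-20,0,0,0],[-1,0,0,-60,0,0,0],[-1,0,0,-60,0,0,0],[-1,0,0,-60,0,0,0],[-0.1,0,0,-40,0,0,0]]'
python3 - <<'E'
from ov import *
from scipy.ndimage import map_coordinates as mc
rack=(.4817,.2545,83)
a=np.radians(35)
for n in("top","side"):
    d=pickle.load(open(n+"0.pkl","rb"));g=cv2.GaussianBlur(cv2.cvtColor(d["img"],cv2.COLOR_RGB2GRAY).astype(float),(0,0),.6)
    for y,L in((90,140),(30,120),(-30,102),(-90,84)):
        S=np.array([-8,25,35,50,58,L-30,L+8]);P=fr(*rack,[(-60+s*np.cos(a),y,52+s*np.sin(a)) for s in S]);p=proj(d,P)
        u=(p[-1]-p[0])/np.linalg.norm(p[-1]-p[0]);w=np.array([-u[1],u[0]]);out=[]
        k=np.arange(-13,13.01,.1)
        for q in p[1:-1]:
            v=np.gradient(mc(g,[q[1]+k*w[1],q[0]+k*w[0]],order=1));lo,hi=k[np.argmax(v*(k<0)*(k>-11))],k[np.argmin(v*(k>0)*(k<11))]
            out.append(((lo+hi)/2,hi-lo))
        print(n,L,"w(px)",w.round(2),"lateral c,wid",np.round(out,1).tolist())
        # profile along axis, for ends (top rim of foot; cap upper rim)
        m=np.linspace(0,1,200);ax=p[0]+np.outer(m,p[-1]-p[0])
E
```

```text
time: 6.62
tool_pos: [0.5517, -0.3207, 0.3072]
eef_rot: [2.273, 2.162, 0.002]
force: [0.5, -0.2, -0.6]
gripper_width: 0.203
grasp_force: 0.0
top 140 w(px) [ 0.12 -0.99] lateral c,wid [[-0.6, 8.3], [-2.4, 13.1], [-2.2, 12.8], [-2.1, 12.4], [-0.6, 4.3]]
top 120 w(px) [ 0.15 -0.99] lateral c,wid [[-0.7, 8.4], [0.0, 9.1], [0.2, 9.1], [-0.1, 8.8], [-0.9, 5.0]]
top 102 w(px) [ 0.18 -0.98] lateral c,wid [[-0.7, 9.9], [-0.1, 8.4], [-0.4, 8.4], [-0.3, 9.2], [0.2, 4.0]]
top 84 w(px) [ 0.21 -0.98] lateral c,wid [[-0.0, 9.2], [3.3, 15.1], [3.7, 14.6], [3.0, 16.0], [4.1, 13.7]]
side 140 w(px) [ 0.93 -0.37] lateral c,wid [[1.0, 8.0], [0.2, 8.7], [0.6, 8.6], [1.1, 7.6], [1.0, 7.5]]
side 120 w(px) [ 0.93 -0.38] lateral c,wid [[0.3, 7.9], [0.8, 8.2], [0.8, 7.6], [1.3, 8.6], [0.9, 7.5]]
side 102 w(px) [ 0.92 -0.38] lateral c,wid [[0.6, 8.7], [1.1, 8.4], [1.0, 7.5], [1.7, 8.4], [0.8, 6.8]]
side 84 w(px) [ 0.92 -0.39] lateral c,wid [[3.0, 11.7], [3.3, 11.2], [3.1, 11.8], [2.7, 10.9], [3.2, 11.4]]
```

```bash
cat > rk.py <<'E'
from ov import *
import subprocess,sys
a=np.radians(35);s=float(sys.argv[1]);back=float(sys.argv[2])
P=np.array([-60+s*np.cos(a),30,52+s*np.sin(a)])+(19-back)*np.array([np.sin(a),0,-np.cos(a)])
w=fr(.4827,.2545,83,[P])[0];print(w.round(4));subprocess.run(["python3","go.py",*map(str,w),"-7","35"])
E
python3 rk.py 50 120
```

```text
t 6.625 tcp [ 0.5517 -0.3207  0.3072] shift [ 496.8 -133.7  141.9] F [ 0.5 -0.2 -0.6] w 0.203 g 0.0
turn [-0.21  7.02  0.82] shift in target axes [ 315.3 -168.5  396.2]
[0.4435 0.1818 0.1634]
```

```bash
python3 -m jog '[[-0.1,55,-15,0,0,0,0],[-0.1,55,-15,0,0,0,0],[-0.1,55,-15,0,0,0,0],[-0.1,55,-15,0,0,0,0],[-0.1,55,-15,0,0,0,0],[-0.1,55,-15,0,0,0,0],[-0.1,55,-15,0,0,0,0],[-0.1,55,-15,0,0,0,0]]'; python3 -m jog '[[0,55,-14,0,0,0,0],[0,0,0,0,0,1.4,0.16],[0,0,0,0,0,1.4,0.16],[0,0,0,0,0,1.4,0.16],[0,0,0,0,0,1.4,0.16],[0,0,0,0,0,1.4,0.16],[0,0,0,0,0,0,0]]'; python3 rk.py 50 100
```

```text
time: 7.62
tool_pos: [0.4529, 0.1267, 0.3037]
eef_rot: [2.276, 2.165, 0.004]
force: [1.6, 0.5, 0.4]
gripper_width: 0.449
grasp_force: 0.0
time: 8.5
tool_pos: [0.442, 0.1788, 0.3024]
eef_rot: [-1.993, -1.756, -0.607]
force: [-0.1, -0.8, -0.7]
gripper_width: 0.503
grasp_force: 0.0
t 8.5 tcp [0.442  0.1788 0.3024] shift [-77.    4.5 135.6] F [-0.1 -0.8 -0.7] w 0.503 g 0.0
turn [-0.22  0.01 -0.12] shift in target axes [-77.2   1.1 135.6]
[0.4449 0.1931 0.147 ]
```

```bash
python3 -m jog '[[0,-26,1,45,-0.2,0,-0.1],[0,-26,1,45,0,0,0],[0,-25,0,45,0,0,0],[0,0,0,0,0,0,0]]'; python3 rk.py 50 0
python3 - <<'E'
from ov import *
A=[]
a=np.radians(35)
for n,r in(("top",(165,305,160,300)),("side",(100,250,170,340))):
    d=cap(n);im=np.clip(d["img"][...,::-1]*1.7,0,255).astype(np.uint8);z=400/(r[3]-r[2]);t=cv2.resize(im[r[0]:r[1],r[2]:r[3]],None,fx=z,fy=z,interpolation=3)
    P=list(fr(.4827,.2545,83,[(-60+s*np.cos(a),30,52+s*np.sin(a)) for s in(0,50,120)]))+[bot.get_obs()["tool_pos"]]
    for q in (proj(d,np.array(P))-[r[2],r[0]]+.5)*z:cv2.circle(t,tuple(np.int32(q)),3,(0,0,255),1)
    A.append(t)
H=max(x.shape[0] for x in A);cv2.imwrite("pics/p3.png",np.hstack([np.pad(x,((0,H-x.shape[0]),(0,0),(0,0))) for x in A]))
E
```

```text
time: 9.0
tool_pos: [0.4423, 0.1961, 0.1451]
eef_rot: [-1.992, -1.771, -0.615]
force: [-0.1, -0.0, -0.8]
gripper_width: 0.502
grasp_force: 0.0
t 9.0 tcp [0.4423 0.1961 0.1451] shift [-0.6  4.1 96.9] F [-0.1 -0.  -0.8] w 0.502 g 0.0
turn [-0.13  0.05  0.02] shift in target axes [-1.  3. 97.]
[0.4519 0.2501 0.0651]
```

View pics/p3.png

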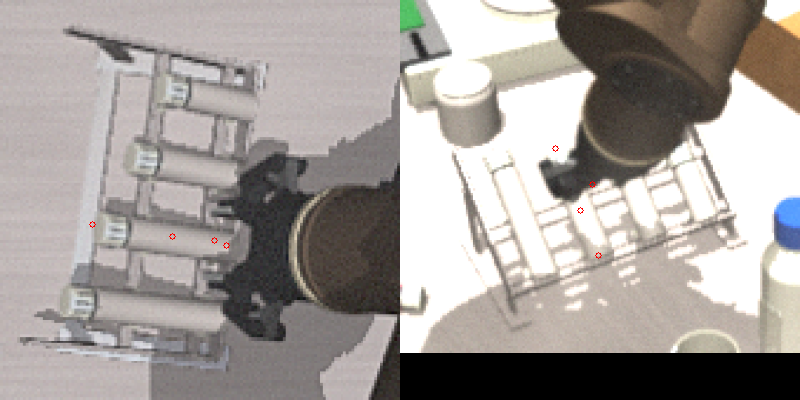

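The fingers straddle tube_c: in the top tile they sit at (220,205) and (235,290), with the tube axis at about (215,238). The tube's cap end lies a few mm nearer than predicted, which is harmless here. Next I descend along the tool axis.

```bash
python3 -m jog '[[0,0,2,20,-0.1,0,0],[0,0,2,20,0,0,0],[0,0,0,20,0,0,0],[0,0,0,0,0,0,0]]'; python3 rk.py 50 0;  python3 -m jog '[[0,0,0,12,0,0,0],[0,0,0,12,0,0,0],[0,0,0,0,0,0,0]]'; python3 rk.py 50 0
```

```text
time: 9.6
tool_pos: [0.4537, 0.2301, 0.1007]
eef_rot: [-1.995, -1.773, -0.639]
force: [0.2, -0.7, 0.1]
gripper_width: 0.502
grasp_force: 0.0
t 9.6 tcp [0.4537 0.2301 0.1007] shift [-4.4 -4.4 40.4] F [ 0.2 -0.7  0.1] w 0.502 g 0.0
turn [ 0.06 -0.02  0.07] shift in target axes [-4.3 -4.2 40.5]
[0.4519 0.2501 0.0651]
time: 9.98
tool_pos: [0.4558, 0.2423, 0.0807]
eef_rot: [-1.998, -1.771, -0.64]
force: [0.0, 0.2, -0.1]
gripper_width: 0.499
grasp_force: 0.0
t 9.975 tcp [0.4558 0.2423 0.0807] shift [-3.  -5.  16.9] F [ 0.   0.2 -0.1] w 0.499 g 0.0
turn [ 0.08 -0.02  0.04] shift in target axes [-3.  -4.8 16.9]
[0.4519 0.2501 0.0651]
```

```bash
python3 -m jog '[[0,-3,-4,8,0,0,0],[0,0,-1,9,0,0,0],[0,0,0,0,0,0,0]]'; python3 rk.py 50 0
```

```text
time: 10.35
tool_pos: [0.4514, 0.2496, 0.0638]
eef_rot: [-2.0, -1.771, -0.637]
force: [-0.1, -0.3, 1.3]
gripper_width: 0.499
grasp_force: 0.0
t 10.35 tcp [0.4514 0.2496 0.0638] shift [ 1.2  0.5 -0.8] F [-0.1 -0.3  1.3] w 0.499 g 0.0
turn [0.07 0.   0.03] shift in target axes [ 1.2  0.4 -0.8]
[0.4519 0.2501 0.0651]
```

```bash
python3 -m jog '[[-1,0,0,0,0,0,0],[-1,0,0,0,0,0,0],[-1,0,0,0,0,0,0],[-1,0,0,0,0,0,0],[-1,0,0,0,0,0,0],[-1,0,0,0,0,0,0]]' 40; python3 -m jog '[[-1,0,0,-8,0,0,0],[-1,0,0,-12,0,0,0],[-1,0,0,0,0,0,0]]'; python3 rk.py 50 0
```

```text
time: 11.1
tool_pos: [0.4513, 0.2496, 0.0638]
eef_rot: [-2.0, -1.771, -0.637]
force: [-2.3, -4.6, 5.4]
gripper_width: 0.315
grasp_force: 38.7
time: 11.48
tool_pos: [0.4496, 0.2383, 0.0801]
eef_rot: [-2.0, -1.772, -0.637]
force: [0.1, -0.8, -1.6]
gripper_width: 0.313
grasp_force: 39.4
t 11.475 tcp [0.4496 0.2383 0.0801] shift [ 1.2  0.8 19.2] F [ 0.1 -0.8 -1.6] w 0.313 g 39.38498139381409
turn [0.07 0.01 0.04] shift in target axes [ 1.2  0.9 19.2]
[0.4519 0.2501 0.0651]
```

```bash
python3 -m jog '[[-1,0,0,-20,0,0,0],[-1,17,0,-35,0,0,0],[-1,25,0,-35,0,0,0],[-1,25,0,-35,0,0,0],[-1,25,0,-35,0,0,0],[-1,25,0,-35,0,0,0],[-1,0,0,0,0,0,0]]'; python3 go.py .6 -.17 .3 -3.3 0
```

```text
time: 12.35
tool_pos: [0.447, 0.2238, 0.3095]
eef_rot: [-1.997, -1.774, -0.643]
force: [0.8, -0.9, -1.6]
gripper_width: 0.319
grasp_force: 39.6
t 12.35 tcp [0.447  0.2238 0.3095] shift [-311.3  199.6 -204.4] F [ 0.8 -0.9 -1.6] w 0.319 g 39.63891327381134
turn [ 0.35 -7.01 -0.67] shift in target axes [-384.3  175.4    9.5]
```

```bash
python3 -m jog '[[-1,0,0,0,0.07,-1.4,-0.13],[-1,0,0,0,0.07,-1.4,-0.13],[-1,0,0,0,0.07,-1.4,-0.13],[-1,0,0,0,0.07,-1.4,-0.13],[-1,0,0,0,0.07,-1.4,-0.13],[-1,0,0,0,0,0,0]]'; python3 go.py .6118 -.1856 .3 -3.3 0
```

```text
time: 13.1
tool_pos: [0.4446, 0.2257, 0.3047]
eef_rot: [-2.277, -2.156, 0.011]
force: [0.3, -0.7, -1.7]
gripper_width: 0.315
grasp_force: 39.6
t 13.1 tcp [0.4446 0.2257 0.3047] shift [-401.6  189.4    3.4] F [ 0.3 -0.7 -1.7] w 0.315 g 39.58770275115967
turn [-0.11  0.01  0.03] shift in target axes [-401.   190.6    4.7]
```

```bash
python3 -m jog '[[-1,-50,24,0,0,0,0],[-1,-50,24,0,0,0,0],[-1,-50,24,0,0,0,0],[-1,-50,24,0,0,0,0],[-1,-50,24,0,0,0,0],[-1,-50,24,0,0,0,0],[-1,-50,23,0,0,0,0],[-1,-50,23,0,0,0,0]]'; python3 -m jog '[[-1,0,0,35,-0.1,0,0],[-1,0,0,45,0,0,0],[-1,0,0,45,0,0,0],[-1,0,0,0,0,0,0]]'; python3 go.py .6118 -.1856 .18 -3.3 0
python3 - <<'E'
from ov import *
A=[];p=bot.get_obs()["tool_pos"]
for n,r in(("top",(140,270,340,500)),("side",(160,360,320,520))):
    d=cap(n);pickle.dump(d,open(n+"2.pkl","wb"));im=np.clip(d["img"][...,::-1]*1.7,0,255).astype(np.uint8);z=400/(r[3]-r[2]);t=cv2.resize(im[r[0]:r[1],r[2]:r[3]],None,fx=z,fy=z,interpolation=3)
    P=[p+[0,0,.019]+np.array([.0576,.9983,0])*k for k in(-.052,.068)]
    for q in (proj(d,np.array(P))-[r[2],r[0]]+.5)*z:cv2.circle(t,tuple(np.int32(q)),3,(0,0,255),1)
    A.append(t)
H=max(x.shape[0] for x in A);cv2.imwrite("pics/p4.png",np.hstack([np.pad(x,((0,H-x.shape[0]),(0,0),(0,0))) for x in A]))
E
```

```text
time: 14.1
tool_pos: [0.6109, -0.1901, 0.3045]
eef_rot: [-2.284, -2.149, 0.004]
force: [1.6, 0.3, -1.4]
gripper_width: 0.311
grasp_force: 39.6
time: 14.6
tool_pos: [0.6079, -0.1878, 0.1765]
eef_rot: [-2.286, -2.148, 0.003]
force: [-0.1, 0.3, -1.4]
gripper_width: 0.313
grasp_force: 39.8
t 14.6 tcp [ 0.6079 -0.1878  0.1765] shift [ 2.5  3.7 -3.5] F [-0.1  0.3 -1.4] w 0.313 g 39.751394391059875
turn [-0.05 -0.02 -0.05] shift in target axes [ 2.5  3.8 -3.5]
```

View pics/p4.png

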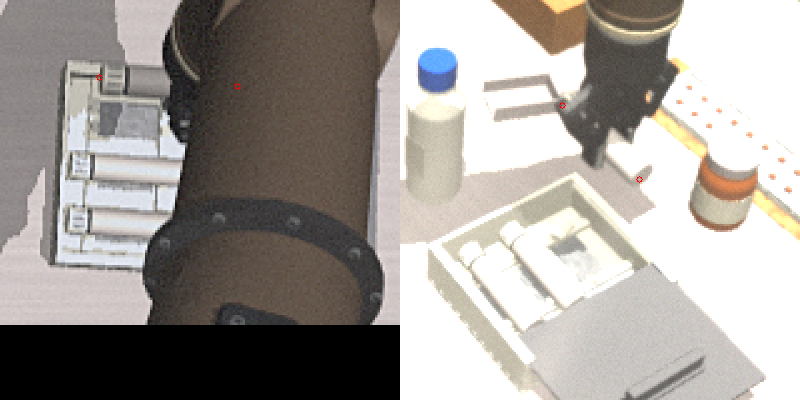

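The tube hangs level. In the top tile the cap end is at about (103,80), against a predicted (98,76), so the grip is a few mm nearer the middle than assumed. I'll measure this numerically against the tubes in the box.

```bash
python3 - <<'E'
from ov import *
d=pickle.load(open("top2.pkl","rb"));g=cv2.GaussianBlur(cv2.cvtColor(d["img"],cv2.COLOR_RGB2GRAY).astype(float),(0,0),.6)
O=np.array([.5575,-.1905,0]);ex=np.array([.9983,-.0576,0]);ey=np.array([.0576,.9983,0])
z=.1765+.019
def B(q,zz): w=onz(d,q,zz)-O;return np.c_[w@ex,w@ey]*1000
np.set_printoptions(linewidth=200,suppress=True)
print("rows cap cols 376..402, r160..182");print(g[162:182,378:404:2].astype(int))
print("held along row 171,172,173:",g[171:174,374:392].astype(int))
for c in(382,386,394,400):print("held rows in box x",c,B([(c,r) for r in(165,175)],z).round(1).tolist())
print("e/f col 400 rows 196..240",g[196:242,402].astype(int)); print("col 390",g[196:242,390].astype(int))
print("box pts at z.03: rows 200,220,240 col 400",B([(402,200),(402,220),(402,240)],.03).round(1).tolist())
print("row206 cols 364..376",g[205:209,362:378].astype(int),g[227:231,362:378].astype(int),B([(370,207),(370,229)],.03).round(1).tolist())
print("held px col380,row172 ->",B([(380,172)],z).round(1))
w=(bot.get_obs()["tool_pos"]-O);print("tcp box",w@ex*1000,w@ey*1000)
E
```

```text
rows cap cols 376..402, r160..182
[[ 80  79  78  79  80  77 114 117 117 116 115 116 116]
 [ 77  76  78  79  79  78 112 117 116 117 115 116 116]
 [ 77  73  77  74  74  75 102 117 117 119 116 118 117]
 [ 95  84  81  73  72  74  83 103 104 107 110 112 115]
 [113  84  90  74  73  77  64  81  82  84  90  92  97]
 [116  68  99  83  78  83  48  76  76  77  75  73  75]
 [116  60 104  96  93  96  49  81  82  82  81  79  78]
 [ 90  55 106  91  92  96  52  85  86  87  86  86  85]
 [ 62  52 107  83  81  89  49  86  90  89  89  88  89]
 [ 92  53 108  98  97 102  47  89  92  91  92  89  90]
 [112  57 106  98 102 108  46  88  91  90  91  91  91]
 [113  54  97  81  85  95  46  85  87  87  88  91  89]
 [112  53  91  81  84  92  45  81  82  83  83  85  84]
 [111  55  84  84  87  91  41  76  77  77  78  78  81]
 [113  61  70  67  71  78  36  69  69  70  72  74  75]
 [115  76  67  62  64  74  45  62  59  62  63  66  68]
 [113 100  94  89  86  96  80  72  67  66  63  62  60]
 [101 108 110 108 107 113 107 100  96  94  91  86  84]
 [ 95  91  91  94  95 102 103 106 106 111 110 108 108]
 [ 95  72  66  68  69
[... 963 characters left out ...]
3.7, -11.6], [-83.4, -13.8]]
row206 cols 364..376 [[ 56  51  83 127 110  80  76 123 116 105 116 117 123 123  80  73]
 [ 59  55  99 130 108  74  75 126 127 117 120 122 127 125  81  74]
 [ 59  57 107 133 111  71  77 125 124 117 117 127 133 127  72  74]
 [ 54  55 108 133 110  73  88 124 111 108 107 115 120 123  65  77]] [[ 54 108 132 110  71  77 122 114 103  99  98 116 124  71  75 124]
 [ 53 109 133 106  70  87 127 124 118 116 116 122 125  70  82 127]
 [ 54 117 133 100  69  97 129 119 114 117 119 122 125  71  87 127]
 [ 58 123 136 106  73 104 128 112  97 101 109 118 121  69  90 122]] [[-6.3, 69.5], [-61.0, 66.8]]
held px col380,row172 -> [[46.6 72.2]]
tcp box 53.56592554814425 5.114836650250821
```

```bash
python3 - <<'E'
from ov import *
from scipy.ndimage import map_coordinates as mc
np.set_printoptions(linewidth=220,suppress=True)
tcp=np.array([.6079,-.1878,.1765]);ex=np.array([.9983,-.0576,0]);ey=np.array([.0576,.9983,0]);O=np.array([.5535,-.1905,0])
k=np.arange(-12,12.1,1)
for n in("top","side"):
    d=pickle.load(open(n+"2.pkl","rb"));g=cv2.cvtColor(d["img"],cv2.COLOR_RGB2GRAY).astype(float)
    def prof(name,P):
        p=proj(d,[P,P+.01*ey,P+.01*ex]);u=p[1]-p[0];u/=np.linalg.norm(u);w=np.array([-u[1],u[0]])
        mm=10/((p[2]-p[0])@w)   # mm of box x per px along w
        v=np.mean([mc(g,[p[0][1]+k*w[1]+j*u[1],p[0][0]+k*w[0]+j*u[0]],order=1) for j in(-1,0,1)],0)
        print(n,name,"px",p[0].round(1),"mm/px",round(mm,2),v.astype(int))
    if n=="side":
        prof("held y-44",tcp+[0,0,.019]-.044*ey); prof("held y-35",tcp+[0,0,.019]-.035*ey)
        Y=(.04,.0,-.03)
    else:
        prof("held y+40",tcp+[0,0,.019]+.04*ey);Y=(.04,.0)
    for x in(0,-.054):
        for y in Y:prof(f"bay{x} y{y}",O+x*ex+y*ey+[0,0,.03])
E
```

```text
top held y+40 px [392.3 171.2] mm/px 2.2 [ 90  80  82 107 107  76  58  67  74  75  80  82  85  83  81  80  74  76 100 117 116 117 117 116 114]
top bay0 y0.04 px [382.  206.8] mm/px 2.51 [132 132 132 132 115  92  88  73  94 111 123 131 132 133 130 122 110  93 110 136 133 133 131 123 108]
top bay0 y0.0 px [398.  207.8] mm/px 2.51 [132 131 132 132 116  91  80  77 102 118 127 132 133 132 128 119 104  94 114 135 133 132 133 132 123]
top bay-0.054 y0.04 px [380.9 228.4] mm/px 2.49 [117 121 131 133 122 103  88  82  95 114 125 130 131 131 129 121 107  91 101 127 134 132 132 132 134]
top bay-0.054 y0.0 px [397.  229.4] mm/px 2.49 [117 125 133 134 123 101  86  87 103 119 127 131 132 131 126 116  99  93 115 133 133 132 131 132 134]
side held y-44 px [436.4 246.6] mm/px 2.37 [113 112 113 113 114 115 110  99  95 110 128 142 151 159 166 168 175 180 181 182 177 170 170 179 182]
side held y-35 px [433.4 243.7] mm/px 2.38 [113 114 114 114 114 113 109  96  93 108 131 154 170 183 193 200 204 206 204 198 187 173 172 179 182]
side bay0 y0.04 px [382.6 286.3] mm/px 2.46 [175 169 159 161 147 131 112  93 102 131 155 173 186 196 203 208 206 200 190 179 192 209 203 193 196]
side bay0 y0.0 px [393.7 298.7] mm/px 2.42 [206 174 154 145 113  92  88  91 114 142 164 180 194 202 206 208 205 198 184 176 195 206 178 143 139]
side bay0 y-0.03 px [402.4 308.4] mm/px 2.39 [166 166 163 159 152 147 119 110 124 148 167 182 192 197 201 202 198 189 176 166 182 198 188 169 165]
side bay-0.054 y0.04 px [362.  296.8] mm/px 2.37 [193 215 217 214 194 149 122 100 112 137 160 178 188 198 205 207 204 199 187 175 187 212 216 217 217]
side bay-0.054 y0.0 px [373.  309.7] mm/px 2.32 [206 216 216 208 170 109  92  97 122 149 169 185 197 202 206 208 204 196 184 168 176 207 213 195 151]
side bay-0.054 y-0.03 px [381.5 319.7] mm/px 2.29 [208 216 217 211 182 141 116 107 129 154 174 190 199 202 207 208 203 194 180 165 178 206 215 209 190]
```

```bash
python3 -m jog '[[-1,4,2,40,0,0,0],[-1,0,0,40,0,0,0],[-1,0,0,30,0,0,0],[-1,0,0,16,0,0,0],[-1,0,0,0,0,0,0]]'; python3 go.py .6105 -.1838 .015 -3.3 0
```

```text
time: 15.32
tool_pos: [0.6144, -0.184, 0.055]
eef_rot: [2.286, 2.151, 0.003]
force: [-0.6, 0.3, -1.5]
gripper_width: 0.313
grasp_force: 39.9
t 15.325 tcp [ 0.6144 -0.184   0.055 ] shift [ 0.  -4.1 40. ] F [-0.6  0.3 -1.5] w 0.313 g 39.866278767585754
turn [ 0.04  0.01 -0.03] shift in target axes [ 0. -4. 40.]
```

```bash
python3 -m jog '[[-1,0,-4,0,0,0,0],[-1,0,0,0,0,0,0]]'; python3 -m jog '[[-1,0,0,12,0,0,0],[-1,0,0,12,0,0,0],[-1,0,0,0,0,0,0]]';python3 go.py .6105 -.1838 .013 -3.3 0
```

```text
time: 15.58
tool_pos: [0.6105, -0.1838, 0.0558]
eef_rot: [2.285, 2.15, 0.004]
force: [0.9, 0.2, -2.2]
gripper_width: 0.313
grasp_force: 39.9
time: 15.95
tool_pos: [0.609, -0.1831, 0.0287]
eef_rot: [-2.287, -2.154, 0.0]
force: [-0.2, -0.2, -1.0]
gripper_width: 0.32
grasp_force: 39.9
t 15.95 tcp [ 0.609  -0.1831  0.0287] shift [-0.6  1.6 15.7] F [-0.2 -0.2 -1. ] w 0.32 g 39.86647546291351
turn [-0.    0.   -0.03] shift in target axes [-0.6  1.6 15.7]
```

```bash
python3 -m jog '[[-1,0,1,4,0,0,0],[-1,0,0,4,0,0,0],[-1,0,0,0,0,0,0]]'; python3 -m jog '[[-1,0,0,3,0,0,0],[-1,0,0,0,0,0,0]]'; python3 go.py .6105 -.1838 .011 -3.3 0
```

```text
time: 16.32
tool_pos: [0.6109, -0.1835, 0.0221]
eef_rot: [2.286, 2.152, 0.002]
force: [0.8, -0.6, -1.8]
gripper_width: 0.315
grasp_force: 39.9
time: 16.58
tool_pos: [0.611, -0.1836, 0.0192]
eef_rot: [2.286, 2.152, 0.002]
force: [-0.1, 0.7, -1.0]
gripper_width: 0.315
grasp_force: 39.9
t 16.575 tcp [ 0.611  -0.1836  0.0192] shift [-0.2 -0.5  8.2] F [-0.1  0.7 -1. ] w 0.315 g 39.86663997173309
turn [ 0.03  0.01 -0.03] shift in target axes [-0.2 -0.5  8.2]
```

```bash
for i in 1; do python3 -m jog '[[-1,0,0,3,0,0,0],[-1,0,0,0,0,0,0]]'|sed -n 2,4p; done;  python3 -m jog '[[-1,0,0,2,0,0,0],[-1,0,0,0,0,0,0]]'|sed -n 2,4p; python3 -m jog '[[-1,0,0,1.5,0,0,0],[-1,0,0,0,0,0,0]]'|sed -n 2,4p
```

```text
tool_pos: [0.6116, -0.1837, 0.0171]
eef_rot: [2.285, 2.151, 0.003]
force: [-1.8, 0.0, 4.7]
tool_pos: [0.6118, -0.1837, 0.0166]
eef_rot: [2.285, 2.151, 0.005]
force: [-8.3, 1.9, 20.0]
tool_pos: [0.612, -0.1838, 0.0163]
eef_rot: [2.284, 2.15, 0.006]
force: [-13.3, 3.4, 31.7]
```

Contact came early, with a sideways force towards -x, so the tube is riding on the +x flank of the V. I ease up and shift towards -x.

```bash
python3 -m jog '[[-1,0,0,-5,0,0,0],[-1,0,-3.5,0,0,0,0],[-1,0,0,0,0,0,0]]'|sed -n 2,4p; python3 -m jog '[[-1,0,0,2,0,0,0],[-1,0,0,0,0,0,0]]'|sed -n 2,4p;python3 -m jog '[[-1,0,0,2,0,0,0],[-1,0,0,0,0,0,0]]'|sed -n 2,4p
```

```text
tool_pos: [0.6069, -0.1834, 0.0173]
eef_rot: [2.286, 2.152, 0.001]
force: [0.0, -0.0, -1.0]
tool_pos: [0.6074, -0.1833, 0.0153]
eef_rot: [2.286, 2.152, 0.001]
force: [-0.7, -0.2, -1.3]
tool_pos: [0.6078, -0.1834, 0.0147]
eef_rot: [2.286, 2.152, 0.003]
force: [-4.2, 1.8, 8.2]
```

```bash
python3 -m jog '[[-1,0,0,-2,0,0,0],[-1,0,-3,0,0,0,0],[-1,0,0,0,0,0,0]]'|sed -n 2,4p; python3 -m jog '[[-1,0,0,2,0,0,0],[-1,0,0,0,0,0,0]]'|sed -n 2,4p;python3 -m jog '[[-1,0,0,1.5,0,0,0],[-1,0,0,0,0,0,0]]'|sed -n 2,4p;python3 -m jog '[[-1,0,0,1,0,0,0],[-1,0,0,0,0,0,0]]'|sed -n 2,4p
```

```text
tool_pos: [0.6042, -0.1832, 0.0156]
eef_rot: [2.286, 2.152, 0.002]
force: [0.0, -0.3, -1.5]
tool_pos: [0.6045, -0.1832, 0.0136]
eef_rot: [2.286, 2.152, 0.002]
force: [0.4, 0.2, -1.9]
tool_pos: [0.6048, -0.1832, 0.013]
eef_rot: [2.286, 2.152, 0.003]
force: [-3.0, 0.8, 6.8]
tool_pos: [0.6049, -0.1833, 0.0128]
eef_rot: [2.285, 2.151, 0.003]
force: [-6.8, 1.3, 13.9]
```

```bash
python3 -m jog '[[-1,0,0,-2.5,0,0,0],[-1,0,-3,0,0,0,0],[-1,0,0,0,0,0,0]]'|sed -n 2,4p; python3 -m jog '[[-1,0,0,2,0,0,0],[-1,0,0,0,0,0,0]]'|sed -n 2,4p;python3 -m jog '[[-1,0,0,1.5,0,0,0],[-1,0,0,0,0,0,0]]'|sed -n 2,4p;python3 -m jog '[[-1,0,0,1,0,0,0],[-1,0,0,0,0,0,0]]'|sed -n 2,4p
```

```text
tool_pos: [0.6023, -0.1831, 0.0142]
eef_rot: [2.285, 2.151, 0.004]
force: [2.1, 0.2, 2.0]
tool_pos: [0.6037, -0.1833, 0.0131]
eef_rot: [2.283, 2.15, 0.006]
force: [2.7, 0.1, 8.7]
tool_pos: [0.6043, -0.1834, 0.0126]
eef_rot: [2.282, 2.149, 0.007]
force: [0.5, 2.2, 16.8]
tool_pos: [0.6044, -0.1834, 0.0125]
eef_rot: [2.282, 2.149, 0.008]
force: [-3.0, 1.8, 26.0]
```

Sideways force is about zero at x=0.604 and it rests on the V floor, so it's seated. I unload and release with a small opening.

```bash
python3 -m jog '[[-1,0,0,-3,0,0,0],[-1,0,0,0,0,0,0]]'|sed -n 2,4p; python3 -m jog '[[-0.2,0,0,0,0,0,0],[-0.15,0,0,0,0,0,0],[-0.1,0,0,0,0,0,0],[-0.1,0,0,0,0,0,0],[-0.1,0,0,0,0,0,0]]'
```

```text
tool_pos: [0.6032, -0.1833, 0.0134]
eef_rot: [2.284, 2.15, 0.005]
force: [3.2, 0.4, 10.2]
time: 21.32
tool_pos: [0.6017, -0.1832, 0.0132]
eef_rot: [2.286, 2.151, 0.003]
force: [-4.0, 1.8, 14.9]
gripper_width: 0.448
grasp_force: 16.4
```

Fingers feel something at this width, probably the neighbouring tube. I narrow the opening slightly and centre over the tube.

```bash
python3 -m jog '[[-0.22,0,0,0,0,0,0],[-0.22,0,1,0,0,0,0],[-0.22,0,0,0,0,0,0]]';python3 -m jog '[[-0.22,0,1,-1,0,0,0],[-0.22,0,0,0,0,0,0]]'
```

```text
time: 21.7
tool_pos: [0.6039, -0.1834, 0.0135]
eef_rot: [2.284, 2.15, 0.004]
force: [-1.0, 1.4, 13.7]
gripper_width: 0.393
grasp_force: 11.5
time: 21.95
tool_pos: [0.6037, -0.1834, 0.0137]
eef_rot: [2.286, 2.152, 0.002]
force: [-1.1, 1.0, 9.1]
gripper_width: 0.391
grasp_force: 8.8
```

```bash
python3 -m jog '[[-0.22,0,0,-2,0,0,0],[-0.22,0,0,0,0,0,0]]';python3 -m jog '[[-0.22,0,0,-2,0,0,0],[-0.22,0,0,0,0,0,0]]'
```

```text
time: 22.2
tool_pos: [0.6034, -0.1833, 0.015]
eef_rot: [2.286, 2.152, 0.001]
force: [2.5, -1.0, -0.6]
gripper_width: 0.384
grasp_force: 1.0
time: 22.45
tool_pos: [0.6031, -0.183, 0.0171]
eef_rot: [2.286, 2.152, 0.001]
force: [0.9, 0.0, -1.0]
gripper_width: 0.39
grasp_force: 0.3
```

```bash
python3 -m jog '[[-0.22,0,0,-4,0,0,0],[-0.22,0,0,-8,0,0,0],[-0.22,0,0,0,0,0,0]]'; python3 -m jog '[[-0.22,0,0,-12,0,0,0],[-0.22,0,0,-12,0,0,0],[-0.22,0,0,-25,0,0,0],[-0.22,0,0,-40,0,0,0],[-0.22,0,0,-60,0,0,0],[-0.22,0,0,-60,0,0,0],[-0.22,0,0,0,0,0,0]]'
```

```text
time: 22.82
tool_pos: [0.6043, -0.1833, 0.0304]
eef_rot: [2.285, 2.151, 0.004]
force: [1.7, -0.6, -0.1]
gripper_width: 0.389
grasp_force: 1.1
time: 23.7
tool_pos: [0.6055, -0.184, 0.2448]
eef_rot: [2.28, 2.146, 0.011]
force: [0.5, -0.1, -0.4]
gripper_width: 0.388
grasp_force: 0.0
```

```bash
python3 -m jog '[[-1,-55,-15,0,0,0,0],[-1,-55,-15,0,0,0,0],[-1,-55,-15,0,0,0,0],[-1,-55,-10,0,0,0,0],[-1,0,0,0,0,0,0]]'|sed -n 1,2p;  python3 go.py .541 -.405 .062 -3.3 0
python3 - <<'E'
from ov import *
A=[]
for n,r in(("top",(150,270,350,510)),("side",(220,380,310,510))):
    d=cap(n);pickle.dump(d,open(n+"3.pkl","wb"));im=np.clip(d["img"][...,::-1]*1.6,0,255).astype(np.uint8);z=400/(r[3]-r[2]);t=cv2.resize(im[r[0]:r[1],r[2]:r[3]],None,fx=z,fy=z,interpolation=3)
    for x in(-54,0,54):
        for q in (proj(d,fr(.5535,-.1905,-3.3,[(x,76,30),(x,-44,30)]))-[r[2],r[0]]+.5)*z:cv2.circle(t,tuple(np.int32(q)),2,(0,0,255),1)
    A.append(t)
H=max(x.shape[0] for x in A);cv2.imwrite("pics/p5.png",np.hstack([np.pad(x,((0,H-x.shape[0]),(0,0),(0,0))) for x in A]))
E
```

```text
time: 24.32
tool_pos: [0.5308, -0.4052, 0.238]
t 24.325 tcp [ 0.5308 -0.4052  0.238 ] shift [  1.5  10.1 176. ] F [-0.2  1.2 -0.4] w -0.002 g 0.0
turn [ 0.    0.04 -0.13] shift in target axes [  0.7  10.1 176. ]
```

View pics/p5.png

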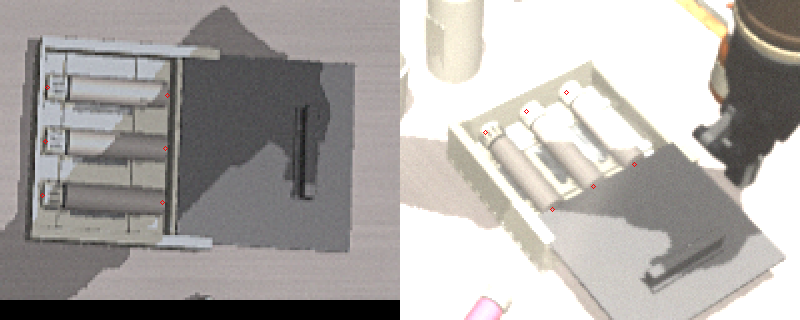

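The tube lies in the upper bay, parallel and level with the other two (cap at 57,87, foot at 167,95), with all five bay marks matching. Now I close the cover from the far side of the ridge.

```bash
python3 -m jog '[[-1,0,9,45,0,0,-0.1],[-1,0,0,45,0,0,0],[-1,0,0,45,0,0,0],[-1,0,0,30,0,0,0],[-1,0,0,10,0,0,0],[-1,0,0,0,0,0,0]]';python3 go.py .5502 -.2484 .062 -3.3 0
```

```text
time: 25.18
tool_pos: [0.5449, -0.3989, 0.0635]
eef_rot: [2.275, 2.164, 0.003]
force: [0.3, -0.2, 0.1]
gripper_width: -0.001
grasp_force: 0.0
t 25.175 tcp [ 0.5449 -0.3989  0.0635] shift [150.5  -2.3   1.5] F [ 0.3 -0.2  0.1] w -0.001 g 0.0
turn [ 0.03 -0.    0.08] shift in target axes [150.5  -3.4   1.5]
```

```bash
python3 -m jog '[[-1,18,-1,0,0,0,0],[-1,20,0,0,0,0,0],[-1,20,0,0,0,0,0],[-1,20,0,0,0,0,0],[-1,20,0,0,0,0,0],[-1,20,0,0,0,0,0],[-1,20,0,0,0,0,0],[-1,0,0,0,0,0,0]]';python3 go.py .5502 -.2484 .062 -3.3 0; python3 -m jog '[[-1,4,0,0,0,0,0],[-1,4,0,0,0,0,0],[-1,2,0,0,0,0,0],[-1,0,0,0,0,0,0]]';python3 go.py .5502 -.2484 .062 -3.3 0
```

```text
time: 26.18
tool_pos: [0.5505, -0.2589, 0.0629]
eef_rot: [-2.274, -2.167, -0.003]
force: [-0.1, 0.0, 0.5]
gripper_width: -0.006
grasp_force: 0.0
t 26.175 tcp [ 0.5505 -0.2589  0.0629] shift [10.5 -0.8  0.9] F [-0.1  0.   0.5] w -0.006 g 0.0
turn [ 0.01 -0.02  0.11] shift in target axes [10.5 -0.9  0.9]
time: 26.68
tool_pos: [0.5506, -0.2523, 0.0631]
eef_rot: [2.277, 2.162, 0.001]
force: [-1.8, -1.1, -0.9]
gripper_width: 0.001
grasp_force: 0.6
t 26.675 tcp [ 0.5506 -0.2523  0.0631] shift [ 3.9 -0.6  1.1] F [-1.8 -1.1 -0.9] w 0.001 g 0.6197509914636612
turn [0.02 0.01 0.06] shift in target axes [ 3.9 -0.6  1.1]
```

```bash
python3 -m jog '[[-1,2,0,0,0,0,0],[-1,2,0,0,0,0,0]]'|sed -n 2,4p; python3 -m jog '[[-1,2,0,0,0,0,0],[-1,2,0,0,0,0,0]]'|sed -n 2,4p;python3 -m jog '[[-1,2,0,0,0,0,0],[-1,0,0,0,0,0,0]]'|sed -n 2,4p
```

```text
tool_pos: [0.5509, -0.2482, 0.0632]
eef_rot: [2.277, 2.162, 0.002]
force: [-1.4, -2.3, -0.6]
tool_pos: [0.5511, -0.2461, 0.0633]
eef_rot: [2.276, 2.159, -0.0]
force: [-0.6, -10.8, -4.4]
tool_pos: [0.5511, -0.2461, 0.0633]
eef_rot: [2.276, 2.156, -0.002]
force: [0.0, -13.4, -6.5]
```

```bash
python3 -m jog '[[-1,-15,0,0,0,0,0],[-1,-15,0,-10,0,0,0],[-1,0,0,-50,0,0,0],[-1,-30,0,-50,0,0,0],[-1,-30,0,-50,0,0,0],[-1,-40,0,0,0,0,0],[-1,0,0,0,0,0,0],[-1,0,0,0,0,0,0]]'
python3 - <<'E'
from ov import *
O=np.array([.5535,-.1905,0]);ey=np.array([.0576,.9983,0])
d=cap("top");g=cv2.GaussianBlur(cv2.cvtColor(d["img"],cv2.COLOR_RGB2GRAY).astype(float),(0,0),.7)
c=g[200:216,405:450].mean(0);i=int(np.argmin(c))+405
print("ridge dark col",i,"box y",((onz(d,(i,208),.07)-O)@ey*1000).round(1));print(c.astype(int)); print(g[200:216,358:400].mean(0).astype(int))
E
```

```text
time: 28.42
tool_pos: [0.5443, -0.3714, 0.2235]
eef_rot: [2.277, 2.162, 0.003]
force: [-0.2, 0.1, -0.7]
gripper_width: -0.005
grasp_force: 0.0
ridge dark col 415 box y [-34.]
[ 54  54  54  54  54  54  51  46  50  38  34  46  54  54  53  53  51  53
  53  53  53  53  53  54  56  57  59  60  59  59  66  83  98 101  99  97
  93  85  76  72  71  71  72  72  72]
[ 82  74  75  68  51  53  89 113  93  81  80  80  80  80  80  80  80  78
  77  74  73  71  70  68  67  65  63  60  59  57  55  55  55  54  54  54
  54  54  54  54  55  55]
```

```bash
python3 -c "
from station import bot
print(bot.hand_in())"
```

```text
the job is handed in; nothing more can be done
None
```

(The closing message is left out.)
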